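# Hold the brush-washing tank open with its lever

## Robot

A 7-joint arm with a two-finger parallel gripper is mounted at the origin on the work surface. World frame = base frame: x ahead of the robot, y to its left, z up, the work surface at z = 0. Lengths are in m, angles in rad, forces in N, time in s.
With the tool pointing down it reaches from about 0.425 to 0.875 m from the base axis. Payload 4.7 kg.
Tool frame: the origin (TCP) lies at the centre of the arm's flange, where the gripper is bolted on; the fingertips stand 182 mm ahead of it and the grasp point (between the pads) lies 164 mm ahead of it; z points along the fingers, y is the direction in which the jaws open and shut (so a half turn about z gives the same grasp; the last joint's range is limited). The gripper opens to 87 mm and grips with 3 to 60 N. Pads are 19 mm wide; open, the fingers measure 117 mm over their backs; the gripper's body (75 mm by 190 mm) begins 51 mm behind the grasp point.
Start: joints at [1.279, 0.321, -0.07, 1.45, 0.023, 1.371, -0.057], TCP at [0.196, -0.62, 0.405] pointing down, gripper open.
Joint ranges: [-2.86, 2.86], [-0.3, 2.09], [-1.38, 1.24], [0.06, 2.45], [-1.56, 4.7], [0.09, 2.05], [-2.69, 2.69]. Speed limits (rad/s): [2.57, 2.57, 3.14, 3.14, 3.14, 3.14, 3.14].

## Interface

Orientations are given as a rotation vector (axis times angle).
In Python, from cell import manip gives the robot as it stands.
- The arm moves only by the tool apply_moves, never from a script. Its argument "plan" is a list that holds one entry, the list of rows, each a list of 6 numbers: the shift along the tool's x, y, z normalised to -1 to 1, where 1 is 12 cm, then the turn, a rotation vector about the tool's x, y, z normalised to -1 to 1, where 1 is 180 degrees. In form: [[[x, y, z, ax, ay, az], ...]]. A call has 1 to 20 rows; each row is the pose to reach, as a shift and turn from the pose commanded when the call began, along the tool's axes at that moment, turning the shorter way round; what a row does not reach only later rows make up. A row lasts 1/10 s, in which the tool goes at most 50 mm and 8.59 degrees, less where a joint would pass 70% of its speed; a pose out of reach is approached as far as the arm can. A call with a number of a shift or a turn outside -1 to 1 is refused whole. A call with a gripper value outside its range is refused whole. "hand" is the opening, from 0 (shut) to 1 (fully open), set as the call begins (left out, the last holds). The fingers move at their own pace and stop on an object; the grip force is fixed at half the most. Time passes only in rows, so rows that repeat a pose let the fingers close. It gives the time, the measured TCP pose, the force and the opening at its end, in the units of the state.
- manip.sense(): the state, without advancing time (a new reading comes with each control period).
- manip.capture(name): name is "scene" or "top" or "wrist"; returns the picture (420x560x3 uint8, blue, green, red); there is no depth.
- manip.calibration(name): a dict with "fov_y" (degrees; the focal length in pixels is half the picture's height over the tangent of half this angle, whatever the lens; pixels are square), "cx", "cy" (the principal point, pixels), "distortion" ([k1, k2, p1, p2, k3] as OpenCV has them; the pictures are not rectified), "rvec" (rotation vector, rad) and "tvec" (3), from world to camera coordinates, as OpenCV has them; the wrist camera has in their place "hand_eye" (4x4, takes a point from camera to tool coordinates, whose origin is the TCP and whose axes are the flange's). Camera axes: x right, y down, z forward; pixel columns grow to the right and rows downward; lengths in m; the calibration is good to about 2 mm. A picture is of the moment at which its call begins: read the wrist's pose just before it. calibration takes no time and is no camera call.
- manip.close_job(): hands the job in, once; it reports no verdict.
The state is a dict: "clock": time; "q": joint angles; "joint_velocities": joint speeds; "effort": joint torques, N m; "position": TCP position; "orientation": TCP orientation; "ft_force": force on the tool from outside, world axes, zero at the start; "wrist_torque": the same for the moment, N m; "opening": finger opening in m.
Only numpy, scipy, OpenCV 4.12 (cv2) and the standard library are available. Lean on these libraries where they do the work, as an engineer would, in place of code of your own. Each camera call takes 0.05 s, during which the arm holds its last target. There are 200 camera calls.

## Task

The big shut tub standing in front of the lever's long end is in the way: slide it along the table, upright and without lifting it, until it is at least a finger's width clear of the lever's black pad. Then press the pad down all the way with the fingertips so that the other end of the lever raises the tank's heavy steel flap, never touching the flap itself. Finish still pressing, with the flap held fully raised; leave the bottles, cup, dish, brush and small tub where they are.

Things in the scene. Friction and masses are not known exactly. Their poses are not given: they have to be found in the camera images.
- tank: Fixed steel brush-washing tank with lever bracket. Origin on the table under the lever's pivot. y runs along the lever: pad end at -y, tank at +y; z up. Pivot 70 mm above the table, between bracket plates 85 mm tall (x -23..23, y -20..20 mm). Base plate 5 mm thick: x -80..80, y -45..255 mm. Tank: x -95..95, y 134..250 mm, 54 mm tall. The flap lies on top.
- lever (a joint): Angle of the lever about its pivot, rad: about 0 at rest, pad end up; 0.40 at its stop, pad fully down. A steel bar 18 mm wide, 10 mm thick; pad 200 mm from the pivot, and a roller 120 mm from it on the other side, under the flap's free edge. No spring: the flap's weight brings the pad up again if it is let go. About 4 to 9 N on the pad moves it.
- lever_pad (a point): Centre of the upper face of the lever's pad, a black plate 44 x 44 x 8 mm at the lever's -y end; the lever ends 22 mm beyond. At rest 119 mm above the table and 194 mm from the tank's origin along its -y, slanting 0.2 rad with the outer end higher; fully down 39 mm above the table and 198 mm out, slanting 0.2 rad the other way; half way 79 mm and 200 mm.
- flap (a joint): Angle of the flap about its hinge, rad: 0 shut, about 0.34 when the lever is fully down. A steel plate 200 x 145 x 10 mm, about 2 kg, hinged along the tank's far edge (250 mm from the tank's origin, at +y), with a bar handle on top that is not to be used. It falls shut by its own weight.
- flap_edge (a point): Middle of the flap's free edge, upper face, on the lever's side; 65 mm above the table when shut, about 115 mm when raised.
- tub: The big shut white paint tub, 120 mm across and 65 mm tall, about 0.4 kg, standing on the table just beyond the pad end of the lever, its rim under the raised pad, so that the pad cannot come right down. Origin at the centre of its underside. Free table lies on both sides of it (along the tank's +x and -x).
- small_tub: Bystander: a smaller shut white tub, 60 mm across, 50 mm tall, standing by the tank on its +x side. Origin at the centre of its underside.
- bottle_near: Bystander: blue paint bottle with white cap, 60 mm across, 135 mm tall, standing beside the lever on its +x side. Origin at the centre of its underside.
- bottle_side: Bystander: blue paint bottle with white cap, 60 mm across, 135 mm tall, standing off to the robot's right. Origin at the centre of its underside.
- cup: Bystander: open paper cup, 74 mm across the rim, 85 mm tall, standing beside the lever on its -x side. Origin at the centre of its underside.
- dish: Bystander: white ceramic dish, 110 mm across, 20 mm tall. Origin at the centre of its underside.
- brush: Bystander: paint brush with a wooden handle, 200 mm long, lying on the table. Origin at its middle.
Not all that is in view belongs to the job. What is shaped like the tub but green is not meant.

How it is judged:
On the way, in this order (a step that is already met when the one before it is completed fails the run):
1. the tub stands clear of the pad while the flap is still shut (horizontal distance between tub and lever_pad above 0.09 m and value of joint flap below 0.05 rad), for 0.2 s.
2. the lever has raised the flap (horizontal distance between tub and lever_pad above 0.09 m and value of joint flap above 0.28 rad and value of joint lever above 0.34 rad), for 0.3 s.
At the end, for the whole second after the job is handed in: The lever stands at 0.34 rad or more of its 0.40, the flap at 0.28 rad or more, still, carried by the lever alone, and the fingers press on the lever with more than 1 N; the tub stands upright on the table, its centre more than 90 mm (horizontally) from the pad's centre (all of step 2 and velocity of joint flap below 0.2 rad/s and contact force between the fingers and lever above 1 N and contact force between lever and flap above 1 N and height (world z) of tub below 0.006 m and angle between tub's own z axis and vertical below 0.1 rad and linear speed of tub below 0.02 m/s); the arm keeps its last pose, push and grip.
It fails at once if the tub is lifted off the table (height (world z) of tub above 0.012 m).
It fails at once if the tub is tipped over (angle between tub's own z axis and vertical above 0.35 rad).
It fails at once if the robot touches the flap (contact force between any of the fingers, the arm and flap above 0.5 N).
It fails at once if a bystander is moved more than 25 mm, tipped or lifted (distance of any of small_tub, bottle_near, bottle_side, cup, dish, brush from where it was at the start of the episode above 0.025 m or angle between any of small_tub, bottle_near, bottle_side, cup, dish's own z axis and vertical above 0.3 rad).
It also fails if it takes over 42 s, if anything falls off the work surface, if the arm or the gripper's body presses on something with over 40 N, if the wrist force passes 120 N, or if a joint passes its speed limit or range.

## Working session

There is one attempt and no reset: what is moved stays moved. The work goes in short steps, Python scripts to look and compute and a tool call to move; the robot and the scene stay as the last step left them, time stands still between calls to the robot, and variables do not carry over. Pictures are saved under pics/ and viewed, about 8 in all and at most 12, crops included, and the job is handed in when it is done.

Besides the shell and the picture viewer there is one more tool, called after "Call:" in YAML: its name, and indented under it one key for each argument. apply_moves: Moves the arm, as the interface text tells. Scaled input: -1 to 1 covers 12 cm each way for a shift and 180 degrees each way for a turn. Its arguments: {"type":"object","properties":{"plan":{"type":"array"},"hand":{"type":"number"}},"required":["plan"]}

```bash
ls; mkdir -p pics
cat > h.py <<'E'
from cell import manip
import cv2, numpy as np
from scipy.spatial.transform import Rotation as R
def cam(n, st=None):
    c=manip.calibration(n); f=210/np.tan(np.radians(c["fov_y"])/2)
    K=np.array([[f,0,c["cx"]],[0,f,c["cy"]],[0,0,1.]]); D=np.array(c["distortion"],float)
    if "rvec" in c:
        Rm=cv2.Rodrigues(np.array(c["rvec"],float))[0]; t=np.array(c["tvec"],float)
    else:
        st=st or manip.sense(); T=np.eye(4); T[:3,:3]=R.from_rotvec(st["orientation"]).as_matrix(); T[:3,3]=st["position"]
        M=np.linalg.inv(T@np.array(c["hand_eye"])); Rm=M[:3,:3]; t=M[:3,3]
    return K,D,Rm,t
def ray(C,px):
    K,D,Rm,t=C; u=cv2.undistortPoints(np.array(px,float).reshape(-1,1,2),K,D).reshape(-1,2)
    d=np.c_[u,np.ones(len(u))]@Rm; return -Rm.T@t,d
def onz(C,px,z):
    o,d=ray(C,px); return o+d*((z-o[2])/d[:,2])[:,None]
def proj(C,P):
    K,D,Rm,t=C; return cv2.projectPoints(np.array(P,float).reshape(-1,1,3),cv2.Rodrigues(Rm)[0],t,K,D)[0].reshape(-1,2)
E
python3 - <<'E'
from h import *
s=manip.sense(); print(s)
for n in ("scene","top"):
    cv2.imwrite(f"pics/{n}0.png",manip.capture(n)); C=cam(n); print(n,-C[2].T@C[3],C[0][0,0])
E
```

```text
pics
{'clock': 0.0, 'q': array([ 1.27914903,  0.32179576, -0.07009397,  1.45166898,  0.02263225,
        1.37079649, -0.0569157 ]), 'joint_velocities': array([ 0.00128995,  0.00055369,  0.00175761, -0.00058047, -0.00077296,
        0.00100744, -0.00128967]), 'effort': array([ 1.22344559e-04, -4.91285419e+01, -4.04483937e-01, -3.12528455e+01,
       -6.42550481e-02,  4.36899439e-02,  1.73968556e-04]), 'position': array([ 0.19555985, -0.61966549,  0.40368199]), 'orientation': array([-3.10313228e+00, -4.78165105e-01,  6.46163664e-04]), 'ft_force': array([-0.26306578,  0.42815733,  0.38359002]), 'wrist_torque': array([-0.02948496,  0.02398784,  0.00506514]), 'opening': 0.08710544983875536}
scene [1.1674753  0.179371   0.93749441] 465.844709510005
top [ 0.31111884 -0.0186012   1.21301086] 469.8399708991406
```

View pics/scene0.png

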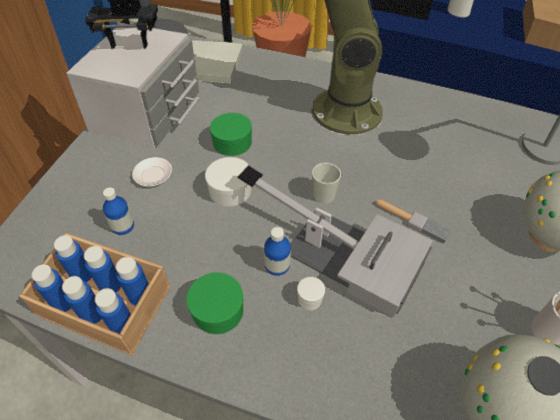

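View pics/top0.png

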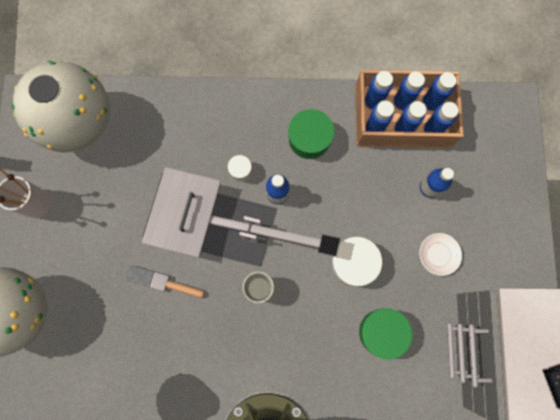

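The scene view shows the robot base at the top (348,110), the white tub at (229,182) with the black pad at (250,177) over its rim, and the tank at (385,262). In the top view the tub is at (357,262), the pad at (330,245) and the tank at (182,212).

Things that could be taken for the tub, by top pixel:
- green tubs at (310,133) and (386,333)
- small white tub at (239,167)
- dish at (440,254)

The big white one at (357,262), next to the pad, is the one meant.

Run:
```python
from h import *
def blobs(img,mask,amin=60):
    n,l,s,c=cv2.connectedComponentsWithStats(mask.astype(np.uint8)); return [(c[i].round(1),s[i][:5]) for i in range(1,n) if s[i][4]>amin]
t=cv2.imread("pics/top0.png"); C=cam("top"); S=cam("scene"); sc=cv2.imread("pics/scene0.png")
hsv=cv2.cvtColor(t,cv2.COLOR_BGR2HSV)
for p in [(357,262),(239,167),(278,182),(330,245),(182,212)]: print(p,t[p[1],p[0]])
w=(hsv[...,2]>165)&(hsv[...,1]<50)
print("white",blobs(t,w))
k=(hsv[...,2]<45); print("dark",blobs(t,k))
hs=cv2.cvtColor(sc,cv2.COLOR_BGR2HSV); print("dark scene",blobs(sc,hs[...,2]<45))
def P(n,px,z): print(n,onz(C,[px],z)[0].round(3))
P("tub",(358,262),.065);P("pad",(330,245),.119);P("leverroot",(216,221),.065);P("small",(239,167),.05);P("bottle_near cap",(278,180),.135)
P("cup",(259,286),.085);P("green far",(310,130),.065);P("green near",(387,333),.065);P("dish",(440,254),.02);P("bottle_side cap",(447,174),.135)
P("crate corner",(360,145),.08); P("cab edge",(500,290),.2)
for q in [(167,168),(219,182),(201,257),(143,242)]: P("flapcorner",q,.065)
print("scene tub",onz(S,[(229,173)],.065),"pad",onz(S,[(250,177)],.119), "cab",onz(S,[(95,130),(150,137)],0))
ov=cv2.resize(t[200:320,280:440],None,fx=4,fy=4,interpolation=cv2.INTER_CUBIC); cv2.imwrite("pics/crop.png",ov)
```

```text
(357, 262) [224 236 235]
(239, 167) [224 237 237]
(278, 182) [224 238 238]
(330, 245) [34 37 38]
(182, 212) [162 165 178]
white [(array([24.,  6.]), array([19,  0, 12, 13, 63], dtype=int32)), (array([59. , 64.9]), array([  13,    0,  136,  137, 5118], dtype=int32)), (array([322.4,  13.3]), array([ 258,    0,  152,   43, 2661], dtype=int32)), (array([461.8,  29.9]), array([ 425,    0,   74,   58, 1692], dtype=int32)), (array([509.5,   9.2]), array([490,   0,  36,  22, 371], dtype=int32)), (array([252.6,   5.8]), array([246,   2,  14,  11,  69], dtype=int32)), (array([249.2,  15.9]), array([241,   9,  17,  15, 107], dtype=int32)), (array([405.6,  59.1]), array([ 365,   35,  103,   46, 1193], dtype=int32)), (array([346.3,  72.8]), array([327,  64,  38,  15, 253], dtype=int32)), (array([383.8,  78.4]), array([376,  71,  17,  15, 202], dtype=int32)), (array([415.6,  79.1]), array([407,  72,  18,  15, 205], dtype=int32)), (array([447.2,  79.8]), array([439,  73,  17,  15, 200], dtype=int32)), (array([384.9, 108.3]), array([377, 101,  17,  16, 217], dtype=int32)), (array([417. , 108.9]), ar
[... 2032 characters left out ...]

tub [ 0.428 -0.218  0.065]
pad [ 0.461 -0.144  0.119]
leverroot [0.525 0.133 0.065]
small [0.67  0.081 0.05 ]
bottle_near cap [ 0.613 -0.02   0.135]
cup [0.366 0.022 0.085]
green far [ 0.768 -0.101  0.065]
green near [ 0.259 -0.285  0.065]
dish [ 0.455 -0.438  0.02 ]
bottle_side cap [ 0.634 -0.425  0.135]
crate corner [ 0.724 -0.227  0.08 ]
cab edge [ 0.357 -0.501  0.2  ]
flapcorner [0.66  0.262 0.065]
flapcorner [0.625 0.129 0.065]
flapcorner [0.435 0.166 0.065]
flapcorner [0.47  0.31  0.065]
scene tub [[ 0.43035407 -0.21113679  0.065     ]] pad [[ 0.47123668 -0.13422518  0.119     ]] cab [[ 3.44879721e-01 -7.07044543e-01 -1.11022302e-16]
 [ 3.17695756e-01 -5.24599158e-01 -1.11022302e-16]]
```

View pics/crop.png

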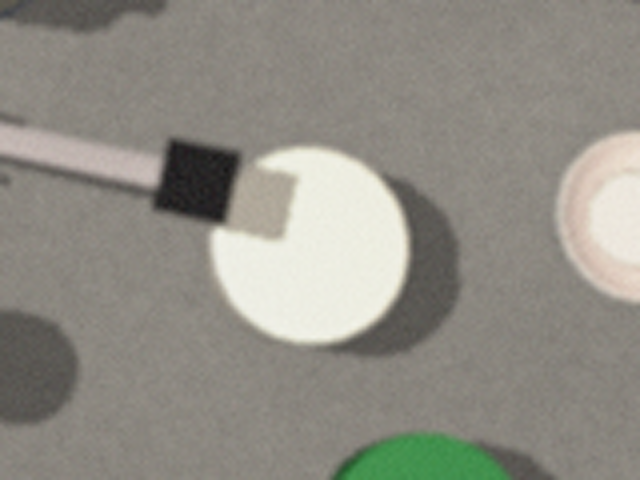

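```bash
cat >> h.py <<'E'
ty=np.array([.245,.97,0]); ty/=np.linalg.norm(ty); tx=np.array([ty[1],-ty[0],0])
Rt=np.c_[-ty,-tx,-np.array([0,0,1.])]   # tool x, y, z in world: y along tank -x, down (one choice)
if np.linalg.det(Rt)<0: Rt[:,0]*=-1
def need(p,Rg=None):
    s=manip.sense(); Rc=R.from_rotvec(s["orientation"])
    sh=Rc.inv().apply(np.array(p)-s["position"])/.12
    best=None
    if Rg is not None:
        best=[((Rc.inv()*R.from_matrix(Rg@np.diag([k,k,1]))).as_rotvec()/np.pi).round(3) for k in (1,-1)]
    print("shift",sh.round(3),"turn",best)
E
python3 - <<'E'
from h import *
C=cam("top");S=cam("scene")
# triangulate pad
o1,d1=ray(C,[(328.8,244.8)]);o2,d2=ray(S,[(249.6,175.7)])
d1,d2=d1[0],d2[0]; a=np.linalg.lstsq(np.c_[d1,-d2],o2-o1,rcond=None)[0]; print("pad",o1+a[0]*d1,o2+a[1]*d2)
tub=np.array([.429,-.217,0]); print(tx,ty)
p=tub+tx*.105-ty*.006; p[2]=.36; print("goal",p); need(p,Rt); print(manip.sense()["q"],R.from_rotvec(manip.sense()["orientation"]).as_matrix().round(3))
E
```

```text
pad [ 0.46263287 -0.14172587  0.11276673] [ 0.46195058 -0.13925609  0.11239638]
[ 0.96955169 -0.24488677  0.        ] [0.24488677 0.96955169 0.        ]
goal [ 0.52933361 -0.24853042  0.36      ]
shift [ 3.583 -2.111  0.368] turn [array([-0.   ,  0.001,  0.676]), array([-0.001, -0.   , -0.324])]
[ 1.27910253  0.32175386 -0.07007303  1.45156548  0.02261031  1.37076476
 -0.0568837 ] [[ 0.954  0.301 -0.001]
 [ 0.301 -0.954  0.002]
 [-0.    -0.002 -1.   ]]
```

Call:
apply_moves:
  plan:
    - [[0.5,-0.3,0,0,0,-0.1],[1,-0.6,0,0,0,-0.2],[1,-0.6,0,0,0,-0.3],[1,-0.6,0,0,0,-0.324],[1,-0.6,0,0,0,-0.324],[1,-0.6,0,0,0,-0.324],[1,-0.6,0,0,0,-0.324],[1,-0.6,0,0,0,-0.324]]
  hand: 0

```text
clock: 0.9
position: [0.2883, -0.515, 0.4043]
orientation: [-2.477, -1.931, -0.0]
ft_force: [-0.4, 0.6, -0.1]
opening: 0.0312
```

Run:
```python
from h import *
s=manip.sense();print(s["position"],s["q"],s["opening"]); need([.529,-.2485,.36],Rt)
```

```text
[ 0.28830142 -0.51495997  0.40425973] [ 1.23099679  0.20581564 -0.24908009  1.59979481  0.05172911  1.3433306
  0.72839661] 0.03116714302390456
shift [2.643 1.403 0.369] turn [array([ 0., -0., -1.]), array([-0., -0.,  0.])]
```

Call:
apply_moves:
  plan:
    - [[0.4,0.3,0,0,0,0],[0.8,0.6,0,0,0,0],[1,0.9,0,0,0,0],[1,1,0,0,0,0],[1,1,0,0,0,0]]

```text
clock: 1.4
position: [0.4381, -0.4251, 0.4043]
orientation: [-2.474, -1.936, -0.004]
ft_force: [-0.1, 0.2, -0.5]
opening: 0.0012
```

Call:
apply_moves:
  plan:
    - [[0.4,0.2,0,0,0,0],[0.8,0.4,0,0,0,0],[1,0.4,0,0,0,0],[1,0.4,0,0,0,0]]

```text
clock: 1.8
position: [0.5122, -0.3182, 0.4048]
orientation: [-2.471, -1.937, -0.003]
ft_force: [0.0, 0.0, -0.5]
opening: 0.0001
```

Call:
apply_moves:
  plan:
    - [[0.3,0,0,0,0,0],[0.6,0,0,0,0,0],[0.64,0,0.2,0,0,0],[0.64,0,0.37,0,0,0],[0.64,0,0.37,0,0,0]]

```text
clock: 2.3
position: [0.5268, -0.2503, 0.3572]
orientation: [-2.478, -1.923, 0.006]
ft_force: [-0.4, -1.1, -0.2]
opening: 0.0007
```

Run:
```python
from h import *
s=manip.sense();print(s["clock"],s["position"],s["q"],s["opening"],s["ft_force"]); C=cam("wrist",s)
im=manip.capture("wrist"); cv2.imwrite("pics/w1.png",im)
print(proj(C,[[.429,-.217,.065],[.462,-.141,.119]]))
hsv=cv2.cvtColor(im,cv2.COLOR_BGR2HSV); w=((hsv[...,2]>185)&(hsv[...,1]<50)).astype(np.uint8)
for c in cv2.findContours(w,cv2.RETR_EXTERNAL,cv2.CHAIN_APPROX_NONE)[0]:
    if cv2.contourArea(c)>800:
        (x,y),r=cv2.minEnclosingCircle(c); print((x,y),r,cv2.boundingRect(c),onz(C,[(x,y)],.065))
```

```text
2.3 [ 0.52676209 -0.25030483  0.35724852] [ 0.80266343  0.24253254 -0.46933272  1.67006492  0.11498089  1.26245289
  0.05874795] 0.0007222173562529433 [-0.41514461 -1.0543739  -0.22300611]
[[159.87463447 195.03339051]
 [137.74601011  94.24077899]]
(161.58096313476562, 187.00741577148438) 71.07079315185547 (93, 129, 137, 125) [[ 0.43296285 -0.21059297  0.065     ]]
```

View pics/w1.png

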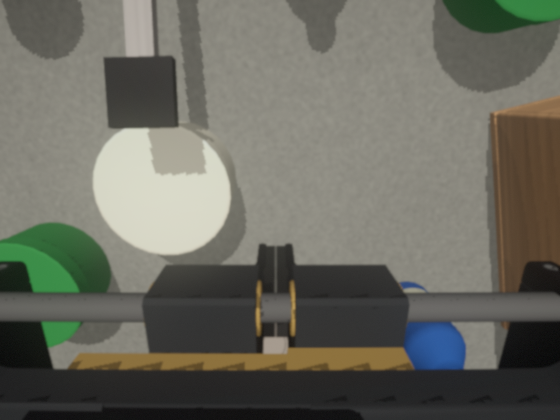

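The close view confirms the choice: the white tub is at (162,188) beside the black pad at (141,92). A green tub sits lower left at about (30,300), and the wood crate is on the right.

I'll push the tub toward tank -x from its free +x side with closed fingers. That leaves about 20 mm clearance to both the pad and the green tub.

Run:
```python
from h import *
need([.532,-.2426,.20],Rt); print(np.array(manip.calibration("wrist")["hand_eye"]).round(3))
```

```text
shift [0.075 0.025 1.325] turn [array([0.   , 0.002, 0.999]), array([-0.001,  0.   , -0.001])]
[[ 0.    -0.953 -0.303  0.085]
 [ 1.     0.    -0.    -0.001]
 [ 0.    -0.303  0.953  0.021]
 [ 0.     0.     0.     1.   ]]
```

Call:
apply_moves:
  plan:
    - [[0.07,0.02,0.3,0,0,0],[0.07,0.02,0.6,0,0,0],[0.07,0.02,0.9,0,0,0],[0.07,0.02,1,0,0,0],[0.07,0.02,1,0,0,0]]

```text
clock: 2.85
position: [0.5325, -0.2424, 0.2395]
orientation: [-2.478, -1.927, 0.002]
ft_force: [-0.5, 0.2, -0.0]
opening: 0.0003
```

Call:
apply_moves:
  plan:
    - [[0,0,0.15,0,0,0],[0,0,0.3,0,0,0],[0,0,0.32,0,0,0],[0,0,0.32,0,0,0]]

```text
clock: 3.25
position: [0.5338, -0.2421, 0.2036]
orientation: [2.477, 1.929, 0.001]
ft_force: [-0.6, -0.5, 0.2]
opening: 0.0005
```

Call:
apply_moves:
  plan:
    - [[0,-0.06,0,0,0,0],[0,-0.12,0,0,0,0],[0,-0.17,0,0,0,0],[0,-0.2,0,0,0,0],[0,-0.23,0,0,0,0],[0,-0.26,0,0,0,0],[0,-0.29,0,0,0,0],[0,-0.32,0,0,0,0],[0,-0.35,0,0,0,0],[0,-0.38,0,0,0,0],[0,-0.41,0,0,0,0],[0,-0.44,0,0,0,0],[0,-0.44,0,0,0,0]]

```text
clock: 4.55
position: [0.4815, -0.2284, 0.202]
orientation: [-2.478, -1.93, 0.001]
ft_force: [0.6, -0.1, 0.3]
opening: 0.0006
```

Run:
```python
from h import *
s=manip.sense();print(s["clock"],s["position"],s["ft_force"])
im=manip.capture("top"); cv2.imwrite("pics/t2.png",im)
w=manip.capture("scene"); cv2.imwrite("pics/s2.png",np.vstack([im[160:380,180:480],w[100:320,80:380]])); print(manip.sense()["q"])
```

```text
4.55 [ 0.48147279 -0.22842748  0.20195298] [ 0.63393075 -0.09329432  0.25599296]
[ 0.80267426  0.30764143 -0.46137942  1.93845619  0.16892457  0.93389311
  0.0118326 ]
```

View pics/s2.png

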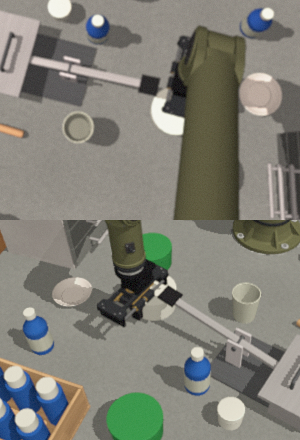

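The arm hides most of the tub. The gripper is clear of the pad and seated on the tub's +x side, so I'll carry on.

Call:
apply_moves:
  plan:
    - [[0,-0.03,0,0,0,0],[0,-0.06,0,0,0,0],[0,-0.09,0,0,0,0],[0,-0.12,0,0,0,0],[0,-0.15,0,0,0,0],[0,-0.18,0,0,0,0],[0,-0.21,0,0,0,0],[0,-0.24,0,0,0,0],[0,-0.27,0,0,0,0],[0,-0.3,0,0,0,0],[0,-0.33,0,0,0,0],[0,-0.35,0,0,0,0],[0,-0.35,0,0,0,0]]

```text
clock: 5.95
position: [0.4408, -0.2182, 0.2019]
orientation: [-2.478, -1.93, 0.001]
ft_force: [-0.1, 0.2, 0.1]
opening: 0.0003
```

Call:
apply_moves:
  plan:
    - [[0,0.1,0,0,0,0],[0,0.4,0,0,0,0],[0,0.5,0,0,0,0],[0,0.5,-0.3,0,0,0],[0,0.5,-0.7,0,0,0],[0,0.5,-1,0,0,0],[0,0.5,-1,0,0,0],[0,0.5,-1,0,0,0]]

```text
clock: 6.75
position: [0.4998, -0.233, 0.3225]
orientation: [2.477, 1.93, 0.0]
ft_force: [-0.8, 1.2, -1.2]
opening: 0.0008
```

Run:
```python
from h import *
s=manip.sense();print(s["clock"],s["position"],s["ft_force"],s["q"]); C=cam("wrist",s)
im=manip.capture("wrist"); cv2.imwrite("pics/w3.png",im)
hsv=cv2.cvtColor(im,cv2.COLOR_BGR2HSV); w=((hsv[...,2]>185)&(hsv[...,1]<50)).astype(np.uint8)
for c in cv2.findContours(w,cv2.RETR_EXTERNAL,cv2.CHAIN_APPROX_NONE)[0]:
    if cv2.contourArea(c)>800:
        (x,y),r=cv2.minEnclosingCircle(c); print((x,y),r,cv2.boundingRect(c),onz(C,[(x,y)],.065))
k=((hsv[...,2]<60)[:220]).astype(np.uint8); n,l,st,ce=cv2.connectedComponentsWithStats(k)
for i in range(1,n):
    if st[i][4]>1000: print("dark",st[i],ce[i],onz(C,[ce[i]],.119))
```

```text
6.75 [ 0.49982448 -0.23300801  0.32248334] [-0.80780789  1.1565328  -1.2379356 ] [ 0.82382886  0.20153848 -0.48550451  1.78975736  0.1020531   1.17391855
  0.06019736]
(101.79962158203125, 214.41793823242188) 80.5103759765625 (25, 142, 154, 145) [[ 0.36989838 -0.19783615  0.065     ]]
dark [ 504    0   56   39 1567] [537.87492023  16.29929802] [[ 0.65845218 -0.14233857  0.119     ]]
```

View pics/w3.png

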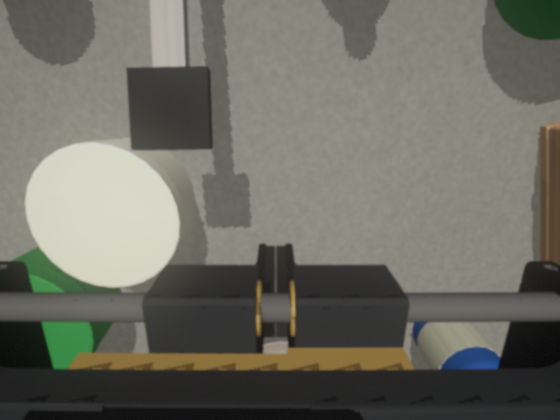

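The white tub is now at (102,214), clear of the black pad at (170,108). The lever is still at rest.

Run:
```python
from h import *
s=manip.sense(); C=cam("wrist",s); p=onz(C,[(170,108)],.119)[0]; print(p, np.hypot(*(p[:2]-[.370,-.198])))
q=(p+np.array([.462,-.141,.119]))/2-.003*ty; q[2]=.32; print(q); need(q,Rt)
```

```text
[ 0.46352833 -0.13938771  0.119     ] 0.11037639142559341
[ 0.4620295  -0.14310251  0.32      ]
shift [ 0.65  -0.484  0.01 ] turn [array([ 0.   , -0.001, -1.   ]), array([-0., -0.,  0.])]
```

Call:
apply_moves:
  plan:
    - [[0.3,-0.24,-0.05,0,0,0],[0.6,-0.48,-0.05,0,0,0],[0.65,-0.48,0,0,0,0],[0.65,-0.48,0,0,0,0],[0.65,-0.48,0,0,0,0]]

```text
clock: 7.3
position: [0.4625, -0.1441, 0.3209]
orientation: [-2.478, -1.929, 0.002]
ft_force: [-0.4, 0.1, -0.4]
opening: 0.0004
```

Call:
apply_moves:
  plan:
    - [[0,0,0.05,0,0,0],[0,0,0.1,0,0,0],[0,0,0.15,0,0,0],[0,0,0.2,0,0,0],[0,0,0.25,0,0,0],[0,0,0.3,0,0,0]]

```text
clock: 7.9
position: [0.4626, -0.1453, 0.2866]
orientation: [2.477, 1.927, -0.004]
ft_force: [-2.7, -3.8, 8.5]
opening: 0.0
```

Run:
```python
from h import *
s=manip.sense();print(s["clock"],s["position"],s["ft_force"])
a=manip.capture("scene");b=manip.capture("top")
cv2.imwrite("pics/p1.png",np.hstack([cv2.resize(a[80:320,150:450],None,fx=1.3,fy=1.3),cv2.resize(b[120:360,130:430],None,fx=1.3,fy=1.3)]))
```

```text
7.9 [ 0.46258651 -0.14526277  0.28663992] [-2.70216101 -3.75807319  8.52307571]
```

View pics/p1.png

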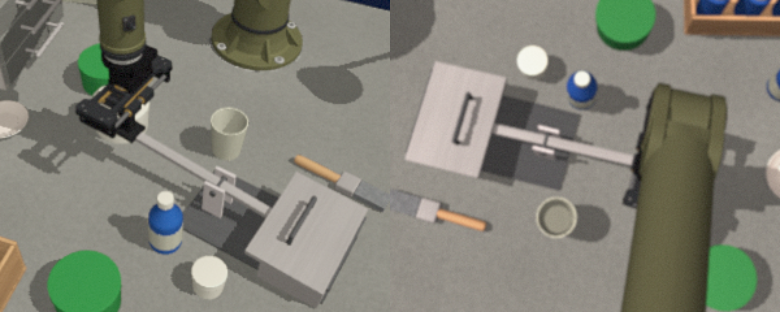

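The fingertips are on the pad at about 8.5 N and the flap is just starting to rise. The tub is clear, so I'll press on.

Call:
apply_moves:
  plan:
    - [[-0.01,0,0.05,0,0,0],[-0.02,0,0.1,0,0,0],[-0.03,0,0.15,0,0,0],[-0.03,0,0.2,0,0,0],[-0.03,0,0.25,0,0,0],[-0.03,0,0.3,0,0,0],[-0.03,0,0.35,0,0,0],[-0.02,0,0.4,0,0,0],[-0.02,0,0.44,0,0,0],[-0.02,0,0.48,0,0,0],[-0.02,0,0.5,0,0,0],[-0.02,0,0.52,0,0,0],[-0.02,0,0.52,0,0,0]]

```text
clock: 9.3
position: [0.4624, -0.1464, 0.2241]
orientation: [2.478, 1.929, -0.001]
ft_force: [-2.0, -1.4, 6.6]
opening: 0.0002
```

Call:
apply_moves:
  plan:
    - [[0,0,0.01,0,0,0],[0,0,0.02,0,0,0],[0,0,0.03,0,0,0],[0,0,0.03,0,0,0],[0,0,0.03,0,0,0]]

```text
clock: 9.8
position: [0.4627, -0.1461, 0.2221]
orientation: [2.478, 1.929, -0.001]
ft_force: [-6.9, 0.0, 20.3]
opening: 0.0004
```

Call:
apply_moves:
  plan:
    - [[0,0,0.005,0,0,0],[0,0,0.005,0,0,0],[0,0,0.005,0,0,0]]

```text
clock: 10.1
position: [0.4628, -0.1461, 0.222]
orientation: [2.478, 1.929, -0.002]
ft_force: [-7.2, 1.7, 23.8]
opening: 0.0007
```

Run:
```python
from h import *
s=manip.sense();print(s["clock"],s["position"],s["ft_force"],s["joint_velocities"].round(3))
C=cam("wrist",s);w=manip.capture("wrist")
hsv=cv2.cvtColor(w,cv2.COLOR_BGR2HSV); m=((hsv[...,2]>185)&(hsv[...,1]<50)).astype(np.uint8)
a=manip.capture("scene")
cv2.imwrite("pics/p2.png",np.hstack([cv2.resize(a[80:320,150:450],None,fx=1.3,fy=1.3),cv2.resize(w,(390,312))]))
```

```text
10.1 [ 0.46279522 -0.14605525  0.22200136] [-7.1992082   1.69245769 23.80772685] [-0.002 -0.    -0.001 -0.002  0.    -0.    -0.   ]
```

View pics/p2.png

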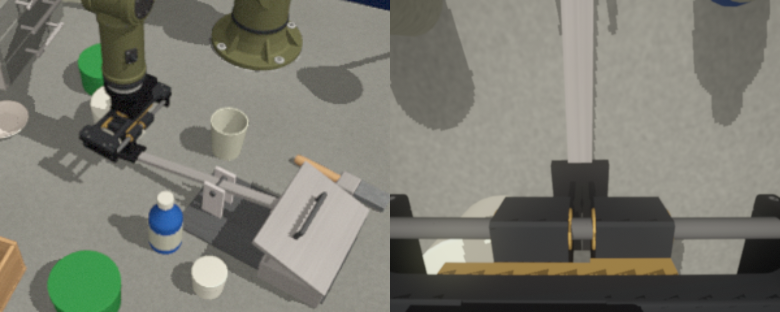

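The flap is up, the lever is at its stop (tip height 40 mm, pressing at 24 N) and everything is still. The tub and bystanders are in place, so I'll hand in.

```bash
python3 -c "
from cell import manip
print(manip.close_job()); s=manip.sense(); print(s['clock'],s['position'],s['ft_force'])"
```

```text
the job is handed in; nothing more can be done
None
the job is handed in; nothing more can be done
```

The job is handed in at about 10 s on the robot's clock, with the fingers still pressing the pad and the flap held up. No verdict was reported.

- **Tub:** I slid the white tub about 60 mm toward the tank's -x side with closed fingers, at table level. It measured about 0.11 m from the pad centre, against the 0.09 m required, with the flap still shut. The gap from the pad's nearest corner is about 13–19 mm by estimate, so it is only just a finger's width. I did not re-measure the tub after pressing; the last pictures show it only partly, behind the gripper, and it looks upright.
- **Lever and flap:** I pressed the pad down until the force rose from about 7 N to 24 N at a fingertip height of 40 mm, which matches the lever's stop. The last picture shows the flap raised and the arm was still. I did not measure the lever and flap angles directly.
- **Bystanders:** The cup, nearby bottle, small tub and brush looked unmoved in the last picture. The dish was only partly in it, and the bottle on the robot's right was out of it.
- **Disagreements:** The top and wrist cameras put the tub's start position about 7 mm apart, so I used the average. My first pad reading from the scene camera was about 1 cm off the top view; I used the top and wrist readings, which agreed.

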